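Sort the reagent bottles back into their colour docks

TASK

The four reagent bottles all stand in the wrong docks: rearrange them so that each one stands upright, fully down in the pocket of the dock that has the colour of its cap. Park a bottle in the empty grey spare dock when you need a free spot, never on the bare bench, and leave the grey dock empty at the end. Keep the bottles upright throughout and leave the white porcelain beaker where it stands.

Things in the scene. Friction and masses are not known exactly. Their poses are not given: they have to be found in the camera images.
- bottle_red: (Sizes in mm.) Loose white plastic reagent bottle with a red screw cap and a red band round its body; round, 98 tall, body 50 in diameter up to 54 above its underside, then a shoulder narrowing to a 30 neck; the cap is a cylinder 38 in diameter from 70 to 98 above the underside, a good place to grip from above. 0.1 to 0.21 kg. Origin at the centre of its underside, z up along the bottle.
- bottle_blue: (Sizes in mm.) Loose white plastic reagent bottle with a blue screw cap and a blue band round its body; round, 98 tall, body 50 in diameter up to 54 above its underside, then a shoulder narrowing to a 30 neck; the cap is a cylinder 38 in diameter from 70 to 98 above the underside, a good place to grip from above. 0.1 to 0.21 kg. Origin at the centre of its underside, z up along the bottle.
- bottle_yellow: (Sizes in mm.) Loose white plastic reagent bottle with a yellow screw cap and a yellow band round its body; round, 98 tall, body 50 in diameter up to 54 above its underside, then a shoulder narrowing to a 30 neck; the cap is a cylinder 38 in diameter from 70 to 98 above the underside, a good place to grip from above. 0.1 to 0.21 kg. Origin at the centre of its underside, z up along the bottle.
- bottle_green: (Sizes in mm.) Loose white plastic reagent bottle with a green screw cap and a green band round its body; round, 98 tall, body 50 in diameter up to 54 above its underside, then a shoulder narrowing to a 30 neck; the cap is a cylinder 38 in diameter from 70 to 98 above the underside, a good place to grip from above. 0.1 to 0.21 kg. Origin at the centre of its underside, z up along the bottle.
- dock_red: (Sizes in mm.) Fixed red bottle dock: a square plate 84 x 84 x 16 on the bench with a round pocket 66 in diameter and 8 deep in its middle, whose floor is 8 above the bench; all docks alike but for colour. Origin at the centre of its underside, z up, x and y along its edges.
- dock_blue: (Sizes in mm.) Fixed blue bottle dock: a square plate 84 x 84 x 16 on the bench with a round pocket 66 in diameter and 8 deep in its middle, whose floor is 8 above the bench; all docks alike but for colour. Origin at the centre of its underside, z up, x and y along its edges.
- dock_yellow: (Sizes in mm.) Fixed yellow bottle dock: a square plate 84 x 84 x 16 on the bench with a round pocket 66 in diameter and 8 deep in its middle, whose floor is 8 above the bench; all docks alike but for colour. Origin at the centre of its underside, z up, x and y along its edges.
- dock_green: (Sizes in mm.) Fixed green bottle dock: a square plate 84 x 84 x 16 on the bench with a round pocket 66 in diameter and 8 deep in its middle, whose floor is 8 above the bench; all docks alike but for colour. Origin at the centre of its underside, z up, x and y along its edges.
- dock_spare: (Sizes in mm.) Fixed grey bottle dock, the spare one, empty at the start: a square plate 84 x 84 x 16 on the bench with a round pocket 66 in diameter and 8 deep in its middle, whose floor is 8 above the bench; all docks alike but for colour. Origin at the centre of its underside, z up, x and y along its edges.
- beaker: (Sizes in mm.) Loose white porcelain beaker standing upright on the bench among the docks, 60 in diameter, 70 tall, empty. A bystander, to be left alone. Origin at the centre of its underside, z up. The other, unlisted loose things near the docks are under 30 tall.
Mind the look-alikes: they are no part of the job. What is meant by the dock_yellow is not pink, and is the larger of those in its own colour. Leave any black look-alike of the bottle_yellow alone.

How it is judged:
At the end, for the whole second after the job is handed in: Every bottle stands in the pocket of the dock of its cap's colour: axis within 12 mm of the dock's centre, underside 5 to 11 mm above the dock's underside (pocket floor 8 mm), tilted less than 0.1 rad, released and at rest; the grey dock is thereby empty (horizontal distance between bottle_red and dock_red below 0.012 m and z of bottle_red in the frame of dock_red between 0.005 and 0.011 m and angle between each of bottle_red, bottle_blue, bottle_yellow, bottle_green's own z axis and vertical below 0.1 rad and linear speed of each of bottle_red, bottle_blue, bottle_yellow, bottle_green below 0.02 m/s and angular speed of each of bottle_red, bottle_blue, bottle_yellow, bottle_green below 0.2 rad/s and horizontal distance between bottle_blue and dock_blue below 0.012 m and z of bottle_blue in the frame of dock_blue between 0.005 and 0.011 m and horizontal distance between bottle_yellow and dock_yellow below 0.012 m and z of bottle_yellow in the frame of dock_yellow between 0.005 and 0.011 m and horizontal distance between bottle_green and dock_green below 0.012 m and z of bottle_green in the frame of dock_green between 0.005 and 0.011 m); the robot touches nothing.
It fails at once if a bottle is set on the bare bench (its underside less than 4 mm above it) (height (world z) of any of bottle_red, bottle_blue, bottle_yellow, bottle_green below 0.004 m).
It fails at once if a bottle is tipped by more than 0.7 rad (angle between any of bottle_red, bottle_blue, bottle_yellow, bottle_green's own z axis and vertical above 0.7 rad).
It fails at once if the beaker is shifted by more than 20 mm or tipped by more than 0.3 rad (distance of beaker from where it was at the start of the episode above 0.02 m or angle between beaker's own z axis and vertical above 0.3 rad).
It also fails if it takes over 141 s, if anything falls off the work surface, if the arm or the gripper's body presses on something with over 40 N, if the wrist force passes 120 N, or if a joint passes its speed limit or range.

ROBOT

A 6-joint arm with a two-finger parallel gripper is mounted at the origin on the work surface. World frame = base frame: x ahead of the robot, y to its left, z up, the work surface at z = 0. Lengths are in m, angles in rad, forces in N, time in s.
With the tool pointing down it reaches from about 0.275 to 0.975 m from the base axis. Payload 8.4 kg.
Tool frame: the origin (TCP) lies at the very end of the fingers, on their centre line; the grasp point (between the pads) lies 19 mm behind it; x points along the fingers, y is the direction in which the jaws open and shut, and the axes are right-handed (so a half turn about x gives the same grasp; the last joint's range is limited). The gripper opens to 92 mm and grips with 3 to 60 N. Pads are 20 mm wide; open, the fingers measure 128 mm over their backs; the gripper's body (75 mm by 189 mm) begins 69 mm behind the grasp point.
Start: joints at [-1.289, 0.353, 1.633, -0, 1.155, -0.002], TCP at [0.175, -0.6, 0.215] pointing down, gripper open.
Joint ranges: [-2.63, 2.63], [-0.92, 2.1], [0.06, 2.66], [-1.3, 4.44], [0, 2.69], [-3.02, 3.02]. Speed limits (rad/s): [2.22, 2.22, 2.79, 3.14, 3.14, 3.14].

INTERFACE

Orientations are given as a unit quaternion [w, x, y, z].
In Python, from bench import telemetry, viewer, job gives the robot as it stands.
- The arm moves only by the shell command python3 -m creep 'ROWS' [FORCE]. ROWS is JSON, a list of rows, each an object with "dr": the turn, a rotation vector about the world's x, y, z in degrees, a list of three; "travel": the shift along the world's x, y, z in mm, a list of three; "hand": the opening, from -1 (shut) to 1 (fully open). A call has 1 to 20 rows; each row is the pose to reach, as a shift and turn from the pose commanded when the call began; what a row does not reach only later rows make up. A row lasts 1/10 s, in which the tool goes at most 50 mm and 8.59 degrees, less where a joint would pass 70% of its speed; a pose out of reach is approached as far as the arm can. A call with a gripper value outside its range is refused whole. The fingers move at their own pace and stop on an object; FORCE is the grip in N (left out, the last holds). Time passes only in rows, so rows that repeat a pose let the fingers close. It gives the time, the measured TCP pose, the force and the opening at its end, in the units of the state.
- telemetry.sense(): the state, without advancing time (a new reading comes with each control period).
- viewer.read_camera(name): name is "scene" or "top" or "wrist"; returns (picture, depth): 420x560x3 uint8, blue, green, red; 420x560 float32, m along the optical axis (not along the pixel's ray), 0 where there is no reading.
- viewer.camera_info(name): a dict with "mtx" (3x3 intrinsics, pixels), "R" (3x3) and "t" (3): a world point X has camera coordinates R X + t. Camera axes: x right, y down, z forward; pixel columns grow to the right and rows downward; lengths in m; the calibration is good to about 2 mm. A picture is of the moment at which its call begins: read the wrist's pose just before it. camera_info takes no time and is no camera call; for the wrist camera it gives the pose at the moment of the call.
- job.sign_off(): hands the job in, once; it reports no verdict.
The state is a dict: "time": time; "qpos": joint angles; "qd": joint speeds; "joint_efforts": joint torques, N m; "tcp_pos": TCP position; "eef_rot": TCP orientation; "ft_force": force on the tool from outside, world axes, zero at the start; "wrist_torque": the same for the moment, N m; "finger_gap": finger opening in m.
Only numpy, scipy, OpenCV 4.12 (cv2) and the standard library are available. Lean on these libraries where they do the work, as an engineer would, in place of code of your own. Each camera call takes 0.05 s, during which the arm holds its last target.

## Working session

There is one attempt and no reset: what is moved stays moved. The work goes in short steps, Python scripts to look and compute and a shell command to move; the robot and the scene stay as the last step left them, time stands still between calls to the robot, and variables do not carry over. Pictures are saved under pics/ and viewed, and the job is handed in when it is done.

```bash
mkdir -p pics; ls
python3 - <<'E'
from bench import telemetry, viewer, job
import cv2
print(telemetry.sense())
for n in ("scene","top"):
    p,d=viewer.read_camera(n); cv2.imwrite(f"pics/{n}0.png",p)
    print(n,viewer.camera_info(n))
E
```

```text
pics
{'time': 0.0, 'qpos': array([-1.28942939e+00,  3.53662116e-01,  1.63411051e+00, -3.38128661e-05,
        1.15522546e+00, -2.39079857e-03]), 'qd': array([ 0.00086244, -0.00062237, -0.00041119,  0.00125723,  0.00052261,
        0.00093559]), 'joint_efforts': array([-1.66450365e-03, -5.93847620e+01, -3.34222984e+01,  6.97577256e-02,
        2.35143449e-02, -1.24469038e-04]), 'tcp_pos': array([ 0.17483552, -0.59953214,  0.21386509]), 'eef_rot': array([-0.09950148, -0.69992105, -0.10048258,  0.70008088]), 'ft_force': array([0.16342533, 0.13005344, 0.07617692]), 'wrist_torque': array([-0.03736591,  0.01269166,  0.00910243]), 'finger_gap': 0.09167835731232368}
scene {'mtx': array([[521.28593668,   0.        , 272.77744192],
       [  0.        , 521.28593668, 213.44362357],
       [  0.        ,   0.        ,   1.        ]]), 'R': array([[-0.81591953,  0.57787007, -0.01847972],
       [ 0.40755919,  0.55219162, -0.72731006],
       [-0.41008637, -0.60095807, -0.68606018]]), 't': array([ 0.42912623, -0.1316279 ,  1.53728285])}
top {'mtx': array([[463.03589597,   0.        , 277.8991049 ],
       [  0.        , 463.03589597, 207.76240415],
       [  0.        ,   0.        ,   1.        ]]), 'R': array([[ 0.00950467, -0.99978762, -0.01828614],
       [-0.9983551 , -0.00845389, -0.05670646],
       [ 0.05653983,  0.01879504, -0.99822342]]), 't': array([-0.06129437,  0.47642752,  1.22286108])}
```

View pics/scene0.png

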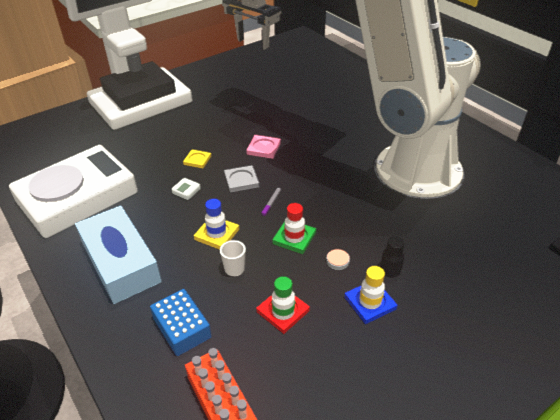

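View pics/top0.png

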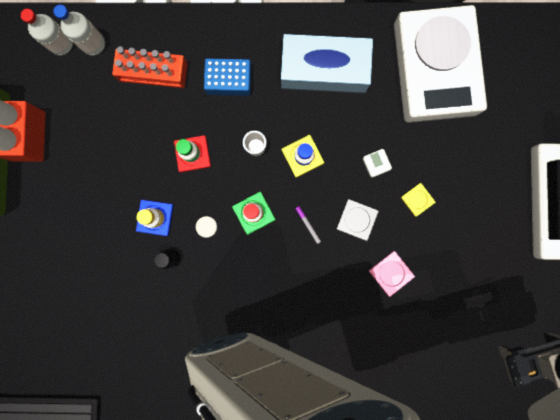

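The yellow docks are at top-view (303,155) and (418,199). The first is the larger and holds the blue bottle, so it's the one meant. The pink dock at (391,274) is a look-alike. The yellow bottle is at (150,217), and the black one at (163,259) is to be left alone. I'll measure next and confirm in an enlarged crop.

```bash
cat > h.py <<'E'
import numpy as np, cv2
from bench import telemetry, viewer
def cast(uv,z,ci):
    uv=np.asarray(uv,float).reshape(-1,2); K=np.linalg.inv(ci["mtx"]); R=ci["R"]; C=-R.T@ci["t"]
    r=(np.c_[uv,np.ones(len(uv))]@K.T)@R
    return C+r*((z-C[2])/r[:,2])[:,None]
# colour: hue ranges (OpenCV H 0..179)
HUE={'red':[(0,8),(172,179)],'blue':[(105,130)],'yellow':[(20,35)],'green':[(50,75)]}
def mask(p,c,smin=130,vmin=60):
    h=cv2.cvtColor(p,cv2.COLOR_BGR2HSV); m=np.zeros(p.shape[:2],np.uint8)
    for a,b in HUE[c]: m|=cv2.inRange(h,(a,smin,vmin),(b,255,255))
    return m
def blobs(m,amin=60):
    n,l,s,c=cv2.connectedComponentsWithStats(m,connectivity=4)
    return [(i,s[i],c[i],l==i) for i in range(1,n) if s[i][4]>=amin]
E
python3 - <<'E'
from h import *
for n in ("top","scene"):
    p=cv2.imread(f"pics/{n}0.png"); ci=viewer.camera_info(n)
    for c in HUE:
        for i,s,ce,l in blobs(mask(p,c),25):
            print(n,c,s.tolist(),ce.round(0), cast(ce,0.016,ci)[0,:2].round(3))
p=cv2.imread("pics/top0.png"); cv2.imwrite("pics/crop0.png",cv2.resize(p[110:310,120:450],None,fx=2.4,fy=2.4,interpolation=cv2.INTER_CUBIC))
E
```

```text
top red [20, 8, 16, 16, 197] [28. 15.] [1.002 0.638]
top red [112, 49, 75, 39, 1850] [151.  70.] [0.85  0.292]
top red [0, 100, 46, 62, 1955] [ 26. 133.] [0.674 0.628]
top red [175, 135, 36, 38, 673] [195. 156.] [0.615 0.166]
top red [244, 204, 15, 15, 179] [251. 211.] [0.468 0.015]
top blue [53, 4, 16, 16, 188] [60. 11.] [1.013 0.547]
top blue [305, 50, 44, 17, 590] [327.  58.] [ 0.883 -0.185]
top blue [203, 58, 48, 37, 1039] [227.  76.] [0.833 0.085]
top blue [298, 144, 15, 15, 170] [305. 151.] [ 0.63  -0.127]
top blue [135, 199, 39, 37, 685] [156. 217.] [0.448 0.267]
top yellow [281, 134, 43, 44, 515] [302. 155.] [ 0.619 -0.12 ]
top yellow [401, 183, 35, 34, 670] [418. 199.] [ 0.502 -0.428]
top yellow [146, 210, 8, 14, 51] [150. 217.] [0.45  0.284]
top yellow [136, 211, 8, 10, 39] [139. 215.] [0.454 0.315]
top green [176, 139, 16, 16, 181] [184. 147.] [0.64  0.198]
top green [232, 192, 44, 43, 705] [254. 212.] [0.464 0.006]
scene red [224, 35, 17, 15, 79] [233.  43.] [ 0.011 -1.01 ]
scene red [193, 47, 8, 9, 32] [197.  52.] [ 0.166 -1.031]
scene red [287, 202, 17, 19, 256] [294. 2
[... 489 characters left out ...]
0.618 -0.122]
scene blue [103, 234, 24, 23, 281] [116. 246.] [ 0.851 -0.219]
scene blue [345, 286, 53, 38, 817] [370. 306.] [0.465 0.289]
scene blue [150, 289, 61, 67, 1866] [181. 323.] [0.829 0.082]
scene yellow [458, 0, 21, 7, 84] [470.   2.] [-1.078 -0.7  ]
scene yellow [183, 149, 29, 20, 390] [197. 158.] [ 0.51  -0.418]
scene yellow [193, 220, 46, 29, 561] [216. 235.] [ 0.628 -0.106]
scene yellow [366, 265, 19, 22, 337] [375. 276.] [0.396 0.231]
scene yellow [361, 292, 21, 13, 127] [370. 300.] [0.453 0.277]
scene green [273, 223, 43, 31, 531] [294. 239.] [0.477 0.025]
scene green [274, 276, 18, 21, 302] [283. 286.] [0.589 0.129]
scene green [273, 306, 21, 9, 92] [283. 311.] [0.629 0.186]
```

View pics/crop0.png

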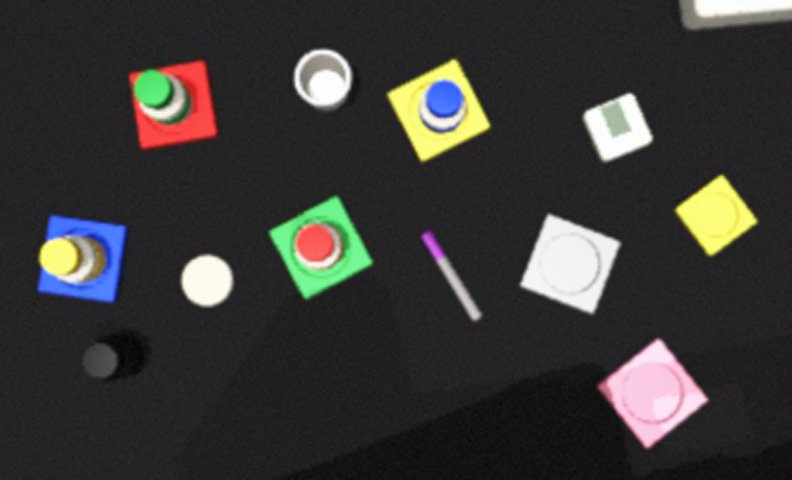

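The crop confirms it. The large yellow dock with the blue bottle is at crop (438,110), and the smaller yellow decoy at (716,215). The black bottle is at (103,360), separate from the yellow-capped one at (65,258).

Run:
```python
from h import *
p,d=viewer.read_camera("top"); ci=viewer.camera_info("top")
ys,xs=np.mgrid[0:420,0:560]
K=np.linalg.inv(ci["mtx"]); r=np.stack([xs,ys,np.ones_like(xs)],-1)@K.T*d[...,None]
W=(r-ci["t"])@ci["R"]
def rep(name,m):
    hu=cv2.convexHull(np.argwhere(m)[:,::-1].astype(np.float32)); w=cast(hu,0.016,ci)[:,:2]
    (c,s,a)=cv2.minAreaRect((w*1000).astype(np.float32)); print(name,np.round(c,1),np.round(s,1),round(a,1), 'z',np.median(W[m][:,2]).round(4))
D={'red':(195,156),'blue':(156,217),'yellow':(302,155),'green':(254,212)}
for c,uv in D.items():
    for i,s,ce,l in blobs(mask(p,c),100):
        if np.hypot(*(ce-uv))<8: rep('dock_'+c,l)
g=cv2.cvtColor(p,cv2.COLOR_BGR2HSV); m=(g[...,2]>100)&(g[...,1]<60)
for i,s,ce,l in blobs(m.astype(np.uint8)):
    if np.hypot(*(ce-(357,220)))<8: rep('spare',l)
for n,uv in {'green':(184,147),'blue':(305,151),'red':(251,211),'yellow':(148,217),'beaker':(255,142),'black':(163,259)}.items():
    q=(np.hypot(xs-uv[0],ys-uv[1])<17)&(W[...,2]>(0.1 if n not in('beaker','black') else .06))
    P=W[q]
    (c,rad)=cv2.minEnclosingCircle((P[:,:2]*1000).astype(np.float32)); print(n,np.round(c,1),round(rad,1),'z',P[:,2].max().round(3),q.sum())
s=telemetry.sense(); print(s['tcp_pos'],s['eef_rot'])
from scipy.spatial.transform import Rotation as Ro
q=s['eef_rot']; print(Ro.from_quat([q[1],q[2],q[3],q[0]]).as_matrix().round(3))
```

```text
dock_red [621.5 176.1] [90.7 90.2] 10.4 z 0.0147
dock_blue [448.4 273.9] [91.2 89.3] 82.3 z 0.0154
dock_yellow [ 616.8 -121.4] [89.2 89.1] 27.1 z 0.0144
dock_green [463.2   8.1] [88.1 87.8] 28.9 z 0.0157
spare [ 447.2 -267.6] [88.1 87.4] 69.2 z 0.0128
green [521.7  57.2] 179.0 z 1.247 186
blue [ 520.5 -104.9] 116.1 z 1.247 187
red [438.9 -26.9] 62.1 z 1.247 186
yellow [430.9 105. ] 186.8 z 1.247 190
beaker [538.9 -32.4] 140.2 z 1.247 142
black [372.2  83.7] 167.7 z 1.247 266
[ 0.17489026 -0.59965126  0.21401617] [-0.09964026 -0.69993556 -0.10038091  0.70006121]
[[-0.     0.28  -0.96 ]
 [ 0.001 -0.96  -0.28 ]
 [-1.    -0.001  0.   ]]
```

Run:
```python
from h import *
p,d=viewer.read_camera("top"); ci=viewer.camera_info("top")
ys,xs=np.mgrid[0:420,0:560]
K=np.linalg.inv(ci["mtx"]); r=np.stack([xs,ys,np.ones_like(xs)],-1)@K.T*d[...,None]
W=(r-ci["t"])@ci["R"]
print(-ci["R"].T@ci["t"])
for n,uv in {'green':(184,147),'blue':(305,151),'red':(251,211),'yellow':(148,217),'beaker':(255,142),'black':(163,259)}.items():
    q=(d>0.3)&(np.hypot(xs-uv[0],ys-uv[1])<17)&(W[...,2]>(0.097 if n not in('beaker','black') else .06))
    P=W[q]
    (c,rad)=cv2.minEnclosingCircle((P[:,:2]*1000).astype(np.float32)); print(n,np.round(c,1),round(rad,1),(P[:,:2].mean(0)*1000).round(1),'z',P[:,2].max().round(3),q.sum())
```

```text
[ 0.40708607 -0.08023741  1.24658425]
green [624.5 181.3] 19.3 [623.3 180. ] z 0.113 186
blue [ 616.1 -123. ] 18.9 [ 615.7 -122.6] z 0.112 184
red [463.6   9.6] 18.6 [463.4   9.6] z 0.113 181
yellow [448.5 273.8] 19.2 [447.8 272.9] z 0.112 188
beaker [643.    5.7] 29.7 [645.5   6.3] z 0.078 138
black [340.9 227.7] 21.3 [341.7 226.1] z 0.105 260
```

```bash
python3 -m creep '[{"dr":[0,0,0],"travel":[288,609,0],"hand":1},{"dr":[0,0,0],"travel":[288,609,0],"hand":1},{"dr":[0,0,0],"travel":[288,609,0],"hand":1},{"dr":[0,0,0],"travel":[288,609,0],"hand":1},{"dr":[0,0,0],"travel":[288,609,0],"hand":1},{"dr":[0,0,0],"travel":[288,609,0],"hand":1},{"dr":[0,0,0],"travel":[288,609,0],"hand":1},{"dr":[0,0,0],"travel":[288,609,0],"hand":1},{"dr":[0,0,0],"travel":[288,609,0],"hand":1},{"dr":[0,0,0],"travel":[288,609,0],"hand":1},{"dr":[0,0,0],"travel":[288,609,0],"hand":1},{"dr":[0,0,0],"travel":[288,609,0],"hand":1},{"dr":[0,0,0],"travel":[288,609,0],"hand":1},{"dr":[0,0,0],"travel":[288,609,0],"hand":1},{"dr":[0,0,0],"travel":[288,609,0],"hand":1},{"dr":[0,0,0],"travel":[288,609,0],"hand":1},{"dr":[0,0,0],"travel":[288,609,0],"hand":1},{"dr":[0,0,0],"travel":[288,609,0],"hand":1}]' 15
python3 - <<'E'
from h import *
p,d=viewer.read_camera("wrist"); cv2.imwrite("pics/w1.png",p); print(telemetry.sense()['qpos'].round(2))
p,d=viewer.read_camera("scene"); cv2.imwrite("pics/s1.png",p)
E
```

```text
time: 2.0
tcp_pos: [0.4625, 0.0079, 0.2146]
eef_rot: [-0.099, -0.7, -0.099, 0.7]
ft_force: [0.2, -0.3, -0.3]
finger_gap: 0.0916
[ 0.01  0.1   1.97 -0.    1.08  1.3 ]
```

View pics/w1.png

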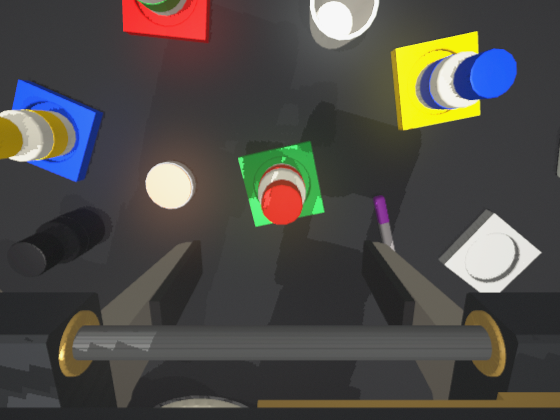

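View pics/s1.png

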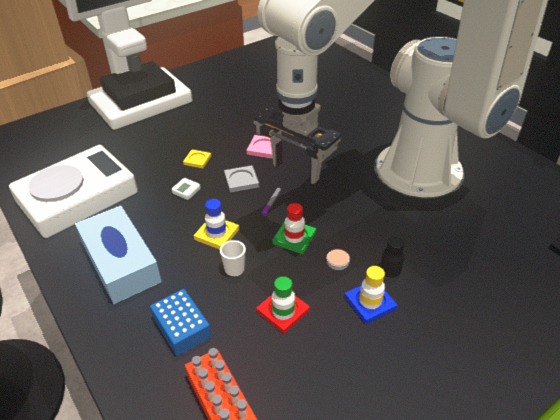

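The wrist view shows the red cap at (282,203), between the open fingers. Descend, close and lift.

```bash
python3 -m creep '[{"dr":[0,0,0],"travel":[1,1,-40],"hand":1},{"dr":[0,0,0],"travel":[1,1,-80],"hand":1},{"dr":[0,0,0],"travel":[1,1,-110],"hand":1},{"dr":[0,0,0],"travel":[1,1,-130],"hand":1},{"dr":[0,0,0],"travel":[1,1,-139],"hand":1},{"dr":[0,0,0],"travel":[1,1,-139],"hand":1},{"dr":[0,0,0],"travel":[1,1,-139],"hand":-1},{"dr":[0,0,0],"travel":[1,1,-139],"hand":-1},{"dr":[0,0,0],"travel":[1,1,-139],"hand":-1},{"dr":[0,0,0],"travel":[1,1,-139],"hand":-1},{"dr":[0,0,0],"travel":[1,1,-139],"hand":-1},{"dr":[0,0,0],"travel":[1,1,-139],"hand":-1},{"dr":[0,0,0],"travel":[1,1,-139],"hand":-1},{"dr":[0,0,0],"travel":[1,1,-139],"hand":-1}]' 20
```

```text
time: 3.5
tcp_pos: [0.4641, 0.01, 0.0756]
eef_rot: [0.1, 0.7, 0.1, -0.7]
ft_force: [0.7, 0.3, 0.1]
finger_gap: 0.0379
```

```bash
python3 -m creep '[{"dr":[0,0,0],"travel":[0,0,20],"hand":-1},{"dr":[0,0,0],"travel":[0,0,50],"hand":-1},{"dr":[0,0,0],"travel":[0,0,80],"hand":-1},{"dr":[0,0,0],"travel":[-1,-20,80],"hand":-1},{"dr":[0,0,0],"travel":[-3,-55,80],"hand":-1},{"dr":[0,0,0],"travel":[-6,-95,80],"hand":-1},{"dr":[0,0,0],"travel":[-8,-135,80],"hand":-1},{"dr":[0,0,0],"travel":[-11,-175,80],"hand":-1},{"dr":[0,0,0],"travel":[-13,-215,80],"hand":-1},{"dr":[0,0,0],"travel":[-15,-250,80],"hand":-1},{"dr":[0,0,0],"travel":[-17,-270,80],"hand":-1},{"dr":[0,0,0],"travel":[-17,-277,80],"hand":-1},{"dr":[0,0,0],"travel":[-17,-277,80],"hand":-1},{"dr":[0,0,0],"travel":[-17,-277,80],"hand":-1}]'
python3 - <<'E'
from h import *
p,d=viewer.read_camera("wrist"); cv2.imwrite("pics/w2.png",p)
ci=viewer.camera_info("wrist");print(ci)
E
```

```text
time: 4.9
tcp_pos: [0.4468, -0.266, 0.1553]
eef_rot: [-0.1, -0.7, -0.1, 0.7]
ft_force: [-0.5, 0.4, -2.7]
finger_gap: 0.0375
{'mtx': array([[322.85529336,   0.        , 281.73863046],
       [  0.        , 322.85529336, 208.82985076],
       [  0.        ,   0.        ,   1.        ]]), 'R': array([[ 0.28109585, -0.95967887, -0.00126432],
       [-0.92379395, -0.27094136,  0.27054671],
       [-0.25998051, -0.07488159, -0.96270602]]), 't': array([-0.38017418,  0.32585311,  0.42990388])}
```

View pics/w2.png

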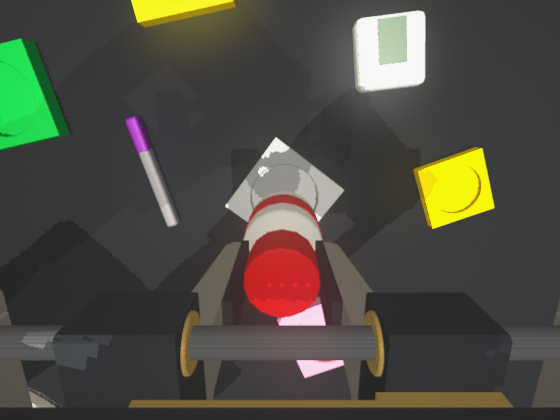

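The wrist view shows the grey dock under the held bottle, with corners at (226,207), (276,137) and (345,190). I'll check its centre from those.

Run:
```python
from h import *
ci=viewer.camera_info("wrist")
w=cast([[226,207],[276,137],[344.5,190]],0.016,ci)[:,:2]*1000
print(w.round(1),(w[0]+w[2])/2, np.hypot(*(w[0]-w[2])),np.hypot(*(w[0]-w[1])),np.hypot(*(w[1]-w[2])))
```

```text
[[ 422.4 -214.7]
 [ 501.7 -243.6]
 [ 471.8 -322. ]] [ 447.08528698 -268.36135392] 118.07202202763877 84.40314464903689 83.85639714263709
```

```bash
python3 -m creep '[{"dr":[0,0,0],"travel":[0,-2,-25],"hand":-1},{"dr":[0,0,0],"travel":[0,-2,-50],"hand":-1},{"dr":[0,0,0],"travel":[0,-2,-65],"hand":-1},{"dr":[0,0,0],"travel":[0,-2,-73],"hand":-1},{"dr":[0,0,0],"travel":[0,-2,-77],"hand":-1},{"dr":[0,0,0],"travel":[0,-2,-79],"hand":-1},{"dr":[0,0,0],"travel":[0,-2,-79],"hand":-1},{"dr":[0,0,0],"travel":[0,-2,-79],"hand":0.3},{"dr":[0,0,0],"travel":[0,-2,-79],"hand":0.7},{"dr":[0,0,0],"travel":[0,-2,-79],"hand":1},{"dr":[0,0,0],"travel":[0,-2,-79],"hand":1},{"dr":[0,0,0],"travel":[0,-2,-79],"hand":1},{"dr":[0,0,0],"travel":[0,-2,-50],"hand":1},{"dr":[0,0,0],"travel":[0,-2,-10],"hand":1},{"dr":[0,0,0],"travel":[0,-2,30],"hand":1},{"dr":[0,0,0],"travel":[0,-2,60],"hand":1},{"dr":[0,0,0],"travel":[0,-2,60],"hand":1}]'
python3 - <<'E'
from h import *
p,d=viewer.read_camera("wrist"); cv2.imwrite("pics/w3.png",p)
p,d=viewer.read_camera("scene"); cv2.imwrite("pics/s3.png",p)
E
```

```text
time: 6.65
tcp_pos: [0.4492, -0.2703, 0.2199]
eef_rot: [0.102, 0.702, 0.098, -0.698]
ft_force: [0.2, -0.4, -0.6]
finger_gap: 0.0923
```

View pics/w3.png

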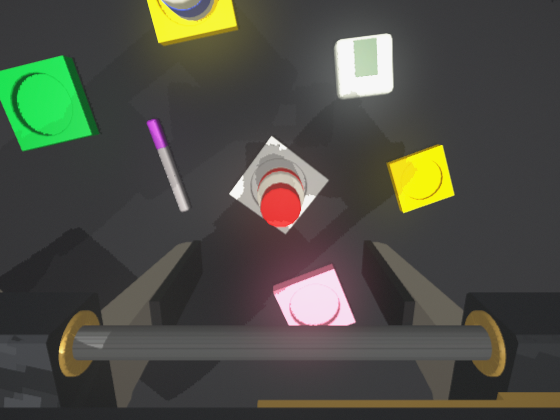

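View pics/s3.png

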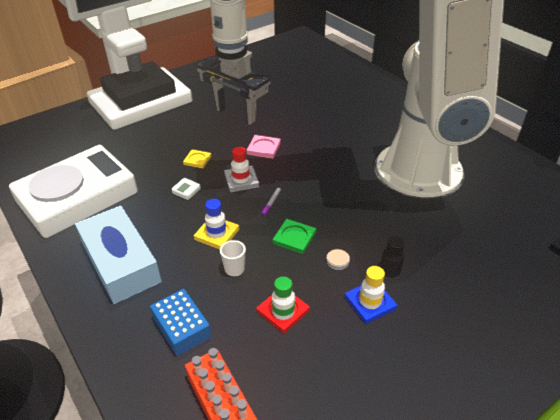

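Red stands in the grey dock at wrist (283,190). Next, over to the green bottle, then remeasure the empty green dock.

```bash
python3 -m creep '[{"dr":[0,0,0],"travel":[177,450,0],"hand":1},{"dr":[0,0,0],"travel":[177,450,0],"hand":1},{"dr":[0,0,0],"travel":[177,450,0],"hand":1},{"dr":[0,0,0],"travel":[177,450,0],"hand":1},{"dr":[0,0,0],"travel":[177,450,0],"hand":1},{"dr":[0,0,0],"travel":[177,450,0],"hand":1},{"dr":[0,0,0],"travel":[177,450,0],"hand":1},{"dr":[0,0,0],"travel":[177,450,0],"hand":1},{"dr":[0,0,0],"travel":[177,450,0],"hand":1},{"dr":[0,0,0],"travel":[177,450,0],"hand":1},{"dr":[0,0,0],"travel":[177,450,0],"hand":1},{"dr":[0,0,0],"travel":[177,450,0],"hand":1},{"dr":[0,0,0],"travel":[177,450,0],"hand":1},{"dr":[0,0,0],"travel":[177,450,0],"hand":1}]'
python3 - <<'E'
from h import *
s=telemetry.sense(); ci=viewer.camera_info("wrist"); p,d=viewer.read_camera("wrist"); cv2.imwrite("pics/w4.png",p)
print(s['tcp_pos'].round(4),s['qpos'].round(2))
for i,b,ce,l in blobs(mask(p,'green'),300):
    print(b.tolist(),ce.round(1),cast(ce,0.106,ci)[0].round(4))
p,d=viewer.read_camera("top"); cv2.imwrite("pics/t4.png",p)
E
```

```text
time: 8.15
tcp_pos: [0.6235, 0.1795, 0.2152]
eef_rot: [-0.1, -0.7, -0.099, 0.7]
ft_force: [-0.1, -0.2, -0.3]
finger_gap: 0.0919
[0.6235 0.1795 0.2152] [ 0.28  0.39  1.58 -0.    1.18  1.57]
[262, 186, 40, 39, 1144] [282.6 205.2] [0.6243 0.1794 0.106 ]
[334, 299, 55, 27, 1113] [360. 314.] [0.5387 0.0748 0.106 ]
```

View pics/w4.png

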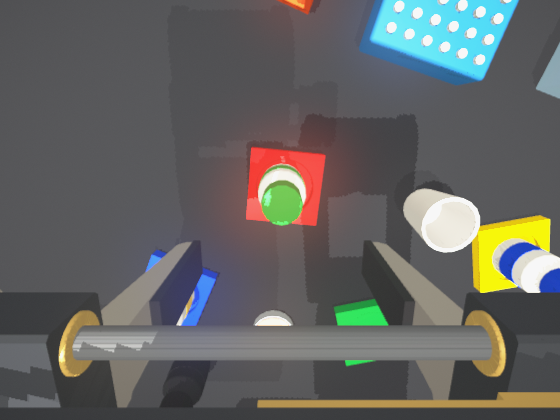

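View pics/t4.png

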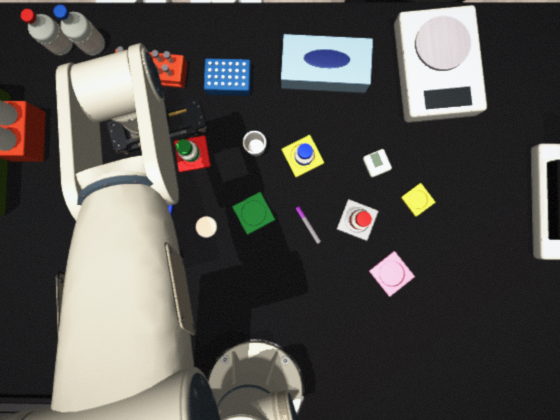

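The cap at wrist (283,205) is centred between the fingers. Grip, lift and carry to the green dock.

```bash
python3 -m creep '[{"dr":[0,0,0],"travel":[0,0,-40],"hand":1},{"dr":[0,0,0],"travel":[0,0,-80],"hand":1},{"dr":[0,0,0],"travel":[0,0,-110],"hand":1},{"dr":[0,0,0],"travel":[0,0,-130],"hand":1},{"dr":[0,0,0],"travel":[0,0,-139],"hand":1},{"dr":[0,0,0],"travel":[0,0,-139],"hand":1},{"dr":[0,0,0],"travel":[0,0,-139],"hand":-1},{"dr":[0,0,0],"travel":[0,0,-139],"hand":-1},{"dr":[0,0,0],"travel":[0,0,-139],"hand":-1},{"dr":[0,0,0],"travel":[0,0,-139],"hand":-1},{"dr":[0,0,0],"travel":[0,0,-139],"hand":-1},{"dr":[0,0,0],"travel":[0,0,-139],"hand":-1},{"dr":[0,0,0],"travel":[0,0,-139],"hand":-1},{"dr":[0,0,0],"travel":[0,0,-139],"hand":-1}]' 20
python3 -m creep '[{"dr":[0,0,0],"travel":[0,0,20],"hand":-1},{"dr":[0,0,0],"travel":[0,0,50],"hand":-1},{"dr":[0,0,0],"travel":[0,0,80],"hand":-1},{"dr":[0,0,0],"travel":[-14,-15,80],"hand":-1},{"dr":[0,0,0],"travel":[-40,-43,80],"hand":-1},{"dr":[0,0,0],"travel":[-68,-72,80],"hand":-1},{"dr":[0,0,0],"travel":[-96,-102,80],"hand":-1},{"dr":[0,0,0],"travel":[-124,-132,80],"hand":-1},{"dr":[0,0,0],"travel":[-146,-156,80],"hand":-1},{"dr":[0,0,0],"travel":[-157,-168,80],"hand":-1},{"dr":[0,0,0],"travel":[-161,-172,80],"hand":-1},{"dr":[0,0,0],"travel":[-161,-172,80],"hand":-1},{"dr":[0,0,0],"travel":[-161,-172,80],"hand":-1}]'
python3 - <<'E'
from h import *
s=telemetry.sense(); ci=viewer.camera_info("wrist"); p,d=viewer.read_camera("wrist"); cv2.imwrite("pics/w5.png",p)
print(s['tcp_pos'].round(4))
for i,b,ce,l in blobs(mask(p,'green'),300):
    print(b.tolist(),ce.round(1))
    hu=cv2.convexHull(np.argwhere(l)[:,::-1].astype(np.float32)); w=cast(hu,0.016,ci)[:,:2]*1000
    print(cv2.minAreaRect(w.astype(np.float32)))
E
```

```text
time: 9.65
tcp_pos: [0.624, 0.181, 0.0766]
eef_rot: [-0.1, -0.7, -0.1, 0.7]
ft_force: [0.1, -0.0, 1.4]
finger_gap: 0.0376
time: 10.95
tcp_pos: [0.4642, 0.0096, 0.1568]
eef_rot: [0.1, 0.7, 0.1, -0.7]
ft_force: [1.2, 0.3, -1.5]
finger_gap: 0.0375
[0.4642 0.0096 0.1568]
[232, 147, 101, 86, 4661] [283.9 183.3]
((463.8365478515625, 8.937126159667969), (86.01600646972656, 84.56599426269531), 28.7195987701416)
[243, 229, 78, 87, 5219] [281.7 272.6]
((385.6178894042969, -14.993335723876953), (99.20287322998047, 82.01383209228516), 1.7715578079223633)
```

View pics/w5.png

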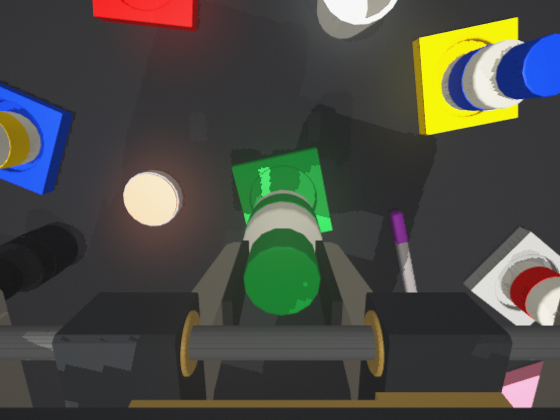

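The held green bottle is centred over the green dock at wrist (284,183), in agreement with the top-view fit. Lower, release and return to the red bottle.

```bash
python3 -m creep '[{"dr":[0,0,0],"travel":[0,0,-25],"hand":-1},{"dr":[0,0,0],"travel":[0,0,-50],"hand":-1},{"dr":[0,0,0],"travel":[0,0,-65],"hand":-1},{"dr":[0,0,0],"travel":[0,0,-73],"hand":-1},{"dr":[0,0,0],"travel":[0,0,-77],"hand":-1},{"dr":[0,0,0],"travel":[0,0,-79],"hand":-1},{"dr":[0,0,0],"travel":[0,0,-79],"hand":-1},{"dr":[0,0,0],"travel":[0,0,-79],"hand":0.3},{"dr":[0,0,0],"travel":[0,0,-79],"hand":0.7},{"dr":[0,0,0],"travel":[0,0,-79],"hand":1},{"dr":[0,0,0],"travel":[0,0,-79],"hand":1},{"dr":[0,0,0],"travel":[0,0,-79],"hand":1},{"dr":[0,0,0],"travel":[0,0,-50],"hand":1},{"dr":[0,0,0],"travel":[0,0,-10],"hand":1},{"dr":[0,0,0],"travel":[0,0,30],"hand":1},{"dr":[0,0,0],"travel":[0,0,60],"hand":1},{"dr":[0,0,0],"travel":[0,0,60],"hand":1}]'
python3 -m creep '[{"dr":[0,0,0],"travel":[-17,-277,0],"hand":1},{"dr":[0,0,0],"travel":[-17,-277,0],"hand":1},{"dr":[0,0,0],"travel":[-17,-277,0],"hand":1},{"dr":[0,0,0],"travel":[-17,-277,0],"hand":1},{"dr":[0,0,0],"travel":[-17,-277,0],"hand":1},{"dr":[0,0,0],"travel":[-17,-277,0],"hand":1},{"dr":[0,0,0],"travel":[-17,-277,0],"hand":1},{"dr":[0,0,0],"travel":[-17,-277,0],"hand":1},{"dr":[0,0,0],"travel":[-17,-277,0],"hand":1}]'
python3 - <<'E'
from h import *
s=telemetry.sense(); ci=viewer.camera_info("wrist"); p,d=viewer.read_camera("wrist"); cv2.imwrite("pics/w6.png",p)
print(s['tcp_pos'].round(4),s['qpos'].round(2))
for i,b,ce,l in blobs(mask(p,'red'),300):
    print(b.tolist(),ce.round(1),cast(ce,0.106,ci)[0].round(4))
p,d=viewer.read_camera("scene"); cv2.imwrite("pics/s6.png",p)
p,d=viewer.read_camera("top"); ci=viewer.camera_info("top")
for c,uv in {'red':(195,156)}.items():
    for i,s,ce,l in blobs(mask(p,c),100):
        if np.hypot(*(ce-uv))<8:
            hu=cv2.convexHull(np.argwhere(l)[:,::-1].astype(np.float32)); print(cv2.minAreaRect((cast(hu,0.016,ci)[:,:2]*1000).astype(np.float32)))
E
```

```text
time: 12.7
tcp_pos: [0.4656, 0.009, 0.2207]
eef_rot: [0.1, 0.703, 0.1, -0.697]
ft_force: [0.7, -1.0, 0.0]
finger_gap: 0.0919
time: 13.6
tcp_pos: [0.4457, -0.2668, 0.2159]
eef_rot: [-0.1, -0.7, -0.101, 0.7]
ft_force: [1.3, -0.5, 0.0]
finger_gap: 0.0922
[ 0.4457 -0.2668  0.2159] [-0.54  0.19  1.85  0.    1.1   0.74]
[266, 181, 41, 44, 1438] [285.9 202.9] [ 0.4492 -0.2691  0.106 ]
((621.610595703125, 176.08192443847656), (90.57337951660156, 90.12784576416016), 10.300859451293945)
```

View pics/s6.png

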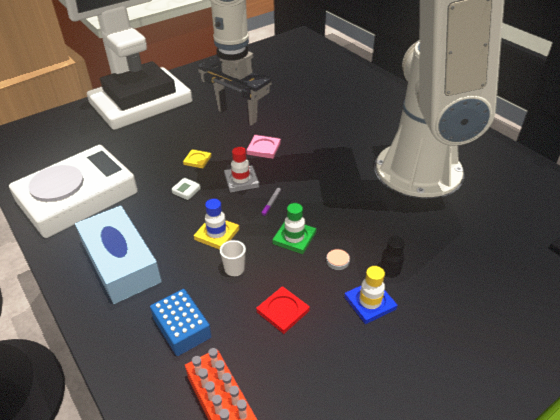

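Green is seated at scene (294,228). The red cap measures (449,-269), so correct by a couple of mm, grip, and carry high to the red dock.

```bash
python3 -m creep '[{"dr":[0,0,0],"travel":[2,-2,-40],"hand":1},{"dr":[0,0,0],"travel":[2,-2,-80],"hand":1},{"dr":[0,0,0],"travel":[2,-2,-110],"hand":1},{"dr":[0,0,0],"travel":[2,-2,-130],"hand":1},{"dr":[0,0,0],"travel":[2,-2,-140],"hand":1},{"dr":[0,0,0],"travel":[2,-2,-140],"hand":1},{"dr":[0,0,0],"travel":[2,-2,-140],"hand":-1},{"dr":[0,0,0],"travel":[2,-2,-140],"hand":-1},{"dr":[0,0,0],"travel":[2,-2,-140],"hand":-1},{"dr":[0,0,0],"travel":[2,-2,-140],"hand":-1},{"dr":[0,0,0],"travel":[2,-2,-140],"hand":-1},{"dr":[0,0,0],"travel":[2,-2,-140],"hand":-1},{"dr":[0,0,0],"travel":[2,-2,-140],"hand":-1},{"dr":[0,0,0],"travel":[2,-2,-140],"hand":-1}]' 20
python3 -m creep '[{"dr":[0,0,0],"travel":[0,0,20],"hand":-1},{"dr":[0,0,0],"travel":[0,0,50],"hand":-1},{"dr":[0,0,0],"travel":[0,0,90],"hand":-1},{"dr":[0,0,0],"travel":[0,0,125],"hand":-1},{"dr":[0,0,0],"travel":[7,20,130],"hand":-1},{"dr":[0,0,0],"travel":[22,55,130],"hand":-1},{"dr":[0,0,0],"travel":[37,95,130],"hand":-1},{"dr":[0,0,0],"travel":[53,135,130],"hand":-1},{"dr":[0,0,0],"travel":[68,175,130],"hand":-1},{"dr":[0,0,0],"travel":[84,215,130],"hand":-1},{"dr":[0,0,0],"travel":[100,255,130],"hand":-1},{"dr":[0,0,0],"travel":[115,295,130],"hand":-1},{"dr":[0,0,0],"travel":[131,335,130],"hand":-1},{"dr":[0,0,0],"travel":[147,375,130],"hand":-1},{"dr":[0,0,0],"travel":[162,415,130],"hand":-1},{"dr":[0,0,0],"travel":[170,437,130],"hand":-1},{"dr":[0,0,0],"travel":[174,445,130],"hand":-1},{"dr":[0,0,0],"travel":[174,445,130],"hand":-1},{"dr":[0,0,0],"travel":[174,445,130],"hand":-1}]'
python3 - <<'E'
from h import *
s=telemetry.sense(); ci=viewer.camera_info("wrist"); p,d=viewer.read_camera("wrist"); cv2.imwrite("pics/w7.png",p)
print(s['tcp_pos'].round(4))
for i,b,ce,l in blobs(mask(p,'red'),300):
    print(b.tolist(),ce.round(1))
    hu=cv2.convexHull(np.argwhere(l)[:,::-1].astype(np.float32)); w=cast(hu,0.016,ci)[:,:2]*1000
    print(cv2.minAreaRect(w.astype(np.float32)))
E
```

```text
time: 15.15
tcp_pos: [0.448, -0.2701, 0.0766]
eef_rot: [0.1, 0.7, 0.1, -0.7]
ft_force: [0.2, -0.4, 0.9]
finger_gap: 0.0377
time: 17.05
tcp_pos: [0.6214, 0.174, 0.2062]
eef_rot: [-0.1, -0.7, -0.1, 0.7]
ft_force: [-0.3, 0.5, -2.4]
finger_gap: 0.0376
[0.6214 0.174  0.2062]
[241, 144, 82, 88, 4541] [279.5 177.5]
((619.2714233398438, 174.34445190429688), (98.8822250366211, 92.00553894042969), 14.636566162109375)
[244, 230, 77, 87, 5279] [281.8 273.5]
((516.4181518554688, 142.8389434814453), (116.35591888427734, 94.43801879882812), 14.456690788269043)
```

View pics/w7.png

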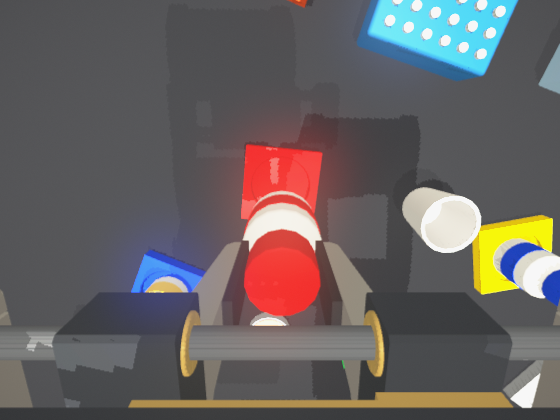

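The red dock corners at wrist (246,145), (322,152) and (241,218) are usable. The blob itself merges with the bottle's red band, so its rectangle is biased.

Run:
```python
from h import *
ci=viewer.camera_info("wrist")
w=cast([[322,152],[246,145],[241.5,218]],0.016,ci)[:,:2]*1000
print(w.round(1),(w[0]+w[2])/2, np.hypot(*(w[1]-w[0])),np.hypot(*(w[1]-w[2])))
```

```text
[[671.9 142.5]
 [655.8 225. ]
 [573.  209. ]] [622.47868401 175.74755248] 84.03246732426314 84.28957004459603
```

Both views put the dock at about (622,176). Add (1,1) and lower 129, then release.

```bash
python3 -m creep '[{"dr":[0,0,0],"travel":[1,1,-35],"hand":-1},{"dr":[0,0,0],"travel":[1,1,-70],"hand":-1},{"dr":[0,0,0],"travel":[1,1,-100],"hand":-1},{"dr":[0,0,0],"travel":[1,1,-115],"hand":-1},{"dr":[0,0,0],"travel":[1,1,-123],"hand":-1},{"dr":[0,0,0],"travel":[1,1,-127],"hand":-1},{"dr":[0,0,0],"travel":[1,1,-129],"hand":-1},{"dr":[0,0,0],"travel":[1,1,-129],"hand":-1},{"dr":[0,0,0],"travel":[1,1,-129],"hand":0.3},{"dr":[0,0,0],"travel":[1,1,-129],"hand":0.7},{"dr":[0,0,0],"travel":[1,1,-129],"hand":1},{"dr":[0,0,0],"travel":[1,1,-129],"hand":1},{"dr":[0,0,0],"travel":[1,1,-129],"hand":1},{"dr":[0,0,0],"travel":[1,1,-100],"hand":1},{"dr":[0,0,0],"travel":[1,1,-60],"hand":1},{"dr":[0,0,0],"travel":[1,1,-20],"hand":1},{"dr":[0,0,0],"travel":[1,1,10],"hand":1},{"dr":[0,0,0],"travel":[1,1,10],"hand":1}]'
python3 - <<'E'
from h import *
print(telemetry.sense()['tcp_pos'])
E
```

```text
time: 18.9
tcp_pos: [0.6256, 0.1767, 0.2218]
eef_rot: [0.1, 0.703, 0.1, -0.697]
ft_force: [-0.1, 0.5, -0.1]
finger_gap: 0.0922
[0.62558671 0.17673584 0.22176894]
```

```bash
python3 -m creep '[{"dr":[0,0,0],"travel":[-6,-298,0],"hand":1},{"dr":[0,0,0],"travel":[-6,-298,0],"hand":1},{"dr":[0,0,0],"travel":[-6,-298,0],"hand":1},{"dr":[0,0,0],"travel":[-6,-298,0],"hand":1},{"dr":[0,0,0],"travel":[-6,-298,0],"hand":1},{"dr":[0,0,0],"travel":[-6,-298,0],"hand":1},{"dr":[0,0,0],"travel":[-6,-298,0],"hand":1},{"dr":[0,0,0],"travel":[-6,-298,0],"hand":1},{"dr":[0,0,0],"travel":[-6,-298,0],"hand":1},{"dr":[0,0,0],"travel":[-6,-298,0],"hand":1}]'
python3 - <<'E'
from h import *
s=telemetry.sense(); ci=viewer.camera_info("wrist"); p,d=viewer.read_camera("wrist"); cv2.imwrite("pics/w8.png",p)
print(s['tcp_pos'].round(4),s['qpos'].round(2))
for i,b,ce,l in blobs(mask(p,'blue'),300):
    print(b.tolist(),ce.round(1),cast(ce,0.106,ci)[0].round(4))
p,d=viewer.read_camera("scene"); cv2.imwrite("pics/s8.png",p)
E
```

```text
time: 19.9
tcp_pos: [0.617, -0.1205, 0.2163]
eef_rot: [-0.1, -0.7, -0.101, 0.7]
ft_force: [0.1, -0.1, -0.3]
finger_gap: 0.092
[ 0.617  -0.1205  0.2163] [-0.2   0.36  1.62  0.    1.16  1.09]
[266, 188, 40, 40, 1244] [285.6 207.3] [ 0.6165 -0.1238  0.106 ]
```

View pics/w8.png

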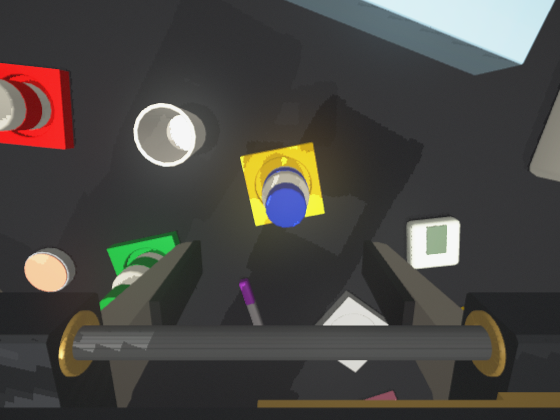

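View pics/s8.png

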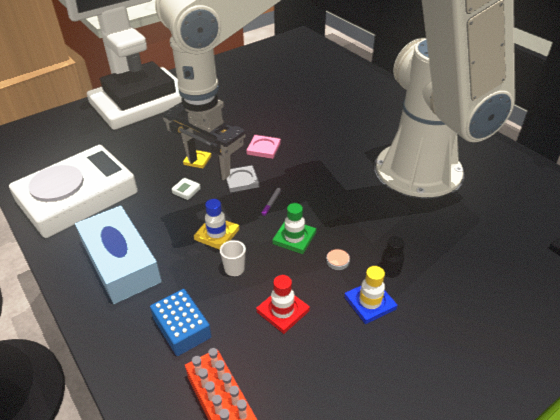

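Red is seated in the red dock at scene (282,300). The blue cap is at (616.5,-124). Grip it and carry it to the grey dock.

```bash
python3 -m creep '[{"dr":[0,0,0],"travel":[0,-2,-40],"hand":1},{"dr":[0,0,0],"travel":[0,-2,-80],"hand":1},{"dr":[0,0,0],"travel":[0,-2,-110],"hand":1},{"dr":[0,0,0],"travel":[0,-2,-130],"hand":1},{"dr":[0,0,0],"travel":[0,-2,-140],"hand":1},{"dr":[0,0,0],"travel":[0,-2,-140],"hand":1},{"dr":[0,0,0],"travel":[0,-2,-140],"hand":-1},{"dr":[0,0,0],"travel":[0,-2,-140],"hand":-1},{"dr":[0,0,0],"travel":[0,-2,-140],"hand":-1},{"dr":[0,0,0],"travel":[0,-2,-140],"hand":-1},{"dr":[0,0,0],"travel":[0,-2,-140],"hand":-1},{"dr":[0,0,0],"travel":[0,-2,-140],"hand":-1},{"dr":[0,0,0],"travel":[0,-2,-140],"hand":-1},{"dr":[0,0,0],"travel":[0,-2,-140],"hand":-1}]' 20
python3 -m creep '[{"dr":[0,0,0],"travel":[0,0,20],"hand":-1},{"dr":[0,0,0],"travel":[0,0,50],"hand":-1},{"dr":[0,0,0],"travel":[0,0,80],"hand":-1},{"dr":[0,0,0],"travel":[-15,-13,80],"hand":-1},{"dr":[0,0,0],"travel":[-42,-36,80],"hand":-1},{"dr":[0,0,0],"travel":[-72,-62,80],"hand":-1},{"dr":[0,0,0],"travel":[-102,-88,80],"hand":-1},{"dr":[0,0,0],"travel":[-132,-113,80],"hand":-1},{"dr":[0,0,0],"travel":[-155,-133,80],"hand":-1},{"dr":[0,0,0],"travel":[-166,-143,80],"hand":-1},{"dr":[0,0,0],"travel":[-170,-146,80],"hand":-1},{"dr":[0,0,0],"travel":[-170,-146,80],"hand":-1},{"dr":[0,0,0],"travel":[-170,-146,80],"hand":-1}]'
```

```text
time: 21.4
tcp_pos: [0.617, -0.1241, 0.0766]
eef_rot: [0.1, 0.7, 0.1, -0.7]
ft_force: [0.2, -0.4, 0.9]
finger_gap: 0.037
time: 22.7
tcp_pos: [0.4477, -0.2695, 0.1564]
eef_rot: [0.1, 0.7, 0.1, -0.7]
ft_force: [0.7, -0.0, -0.8]
finger_gap: 0.0375
```

```bash
python3 -m creep '[{"dr":[0,0,0],"travel":[0,1,-25],"hand":-1},{"dr":[0,0,0],"travel":[0,1,-50],"hand":-1},{"dr":[0,0,0],"travel":[0,1,-65],"hand":-1},{"dr":[0,0,0],"travel":[0,1,-73],"hand":-1},{"dr":[0,0,0],"travel":[0,1,-77],"hand":-1},{"dr":[0,0,0],"travel":[0,1,-79],"hand":-1},{"dr":[0,0,0],"travel":[0,1,-79],"hand":-1},{"dr":[0,0,0],"travel":[0,1,-79],"hand":0.3},{"dr":[0,0,0],"travel":[0,1,-79],"hand":0.7},{"dr":[0,0,0],"travel":[0,1,-79],"hand":1},{"dr":[0,0,0],"travel":[0,1,-79],"hand":1},{"dr":[0,0,0],"travel":[0,1,-79],"hand":1},{"dr":[0,0,0],"travel":[0,1,-50],"hand":1},{"dr":[0,0,0],"travel":[0,1,-10],"hand":1},{"dr":[0,0,0],"travel":[0,1,30],"hand":1},{"dr":[0,0,0],"travel":[0,1,60],"hand":1},{"dr":[0,0,0],"travel":[0,1,60],"hand":1}]'
python3 -m creep '[{"dr":[0,0,0],"travel":[1,542,0],"hand":1},{"dr":[0,0,0],"travel":[1,542,0],"hand":1},{"dr":[0,0,0],"travel":[1,542,0],"hand":1},{"dr":[0,0,0],"travel":[1,542,0],"hand":1},{"dr":[0,0,0],"travel":[1,542,0],"hand":1},{"dr":[0,0,0],"travel":[1,542,0],"hand":1},{"dr":[0,0,0],"travel":[1,542,0],"hand":1},{"dr":[0,0,0],"travel":[1,542,0],"hand":1},{"dr":[0,0,0],"travel":[1,542,0],"hand":1},{"dr":[0,0,0],"travel":[1,542,0],"hand":1},{"dr":[0,0,0],"travel":[1,542,0],"hand":1},{"dr":[0,0,0],"travel":[1,542,0],"hand":1},{"dr":[0,0,0],"travel":[1,542,0],"hand":1},{"dr":[0,0,0],"travel":[1,542,0],"hand":1},{"dr":[0,0,0],"travel":[1,542,0],"hand":1}]'
python3 - <<'E'
from h import *
s=telemetry.sense(); ci=viewer.camera_info("wrist"); p,d=viewer.read_camera("wrist"); cv2.imwrite("pics/w9.png",p)
print(s['tcp_pos'].round(4),s['qpos'].round(2))
for i,b,ce,l in blobs(mask(p,'yellow'),300):
    print(b.tolist(),ce.round(1),cast(ce,0.106,ci)[0].round(4))
p,d=viewer.read_camera("top"); cv2.imwrite("pics/t9.png",p); ci=viewer.camera_info("top")
for i,s,ce,l in blobs(mask(p,'yellow'),100):
    hu=cv2.convexHull(np.argwhere(l)[:,::-1].astype(np.float32)); print(ce,cv2.minAreaRect((cast(hu,0.016,ci)[:,:2]*1000).astype(np.float32)))
E
```

```text
time: 24.4
tcp_pos: [0.4492, -0.2703, 0.2209]
eef_rot: [0.102, 0.702, 0.098, -0.698]
ft_force: [-0.5, 0.5, -0.4]
finger_gap: 0.0921
time: 25.9
tcp_pos: [0.4479, 0.2716, 0.2163]
eef_rot: [-0.1, -0.7, -0.099, 0.7]
ft_force: [-0.8, -0.4, 1.5]
finger_gap: 0.0919
[0.4479 0.2716 0.2163] [ 0.54  0.19  1.85 -0.    1.1   1.83]
[260, 181, 41, 45, 1399] [280.2 203.3] [0.4496 0.274  0.106 ]
[59, 311, 40, 65, 1081] [ 74.2 343.7] [0.2485 0.4349 0.106 ]
[465, 311, 41, 66, 1168] [489.5 343.7] [0.3669 0.0275 0.106 ]
[258, 392, 302, 15, 2462] [433.6 401.8] [0.2824 0.0526 0.106 ]
[302.3562387  155.59403255] ((616.8118896484375, -121.40465545654297), (89.17243957519531, 89.0896987915039), 27.116479873657227)
[417.75964392 199.41246291] ((502.1639404296875, -427.7073669433594), (68.43531799316406, 69.27376556396484), 36.62555694580078)
```

View pics/w9.png

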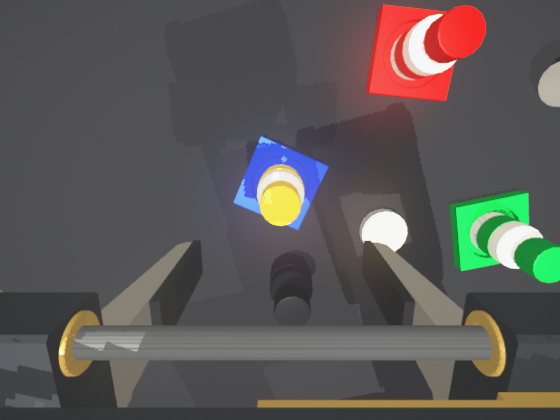

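View pics/t9.png

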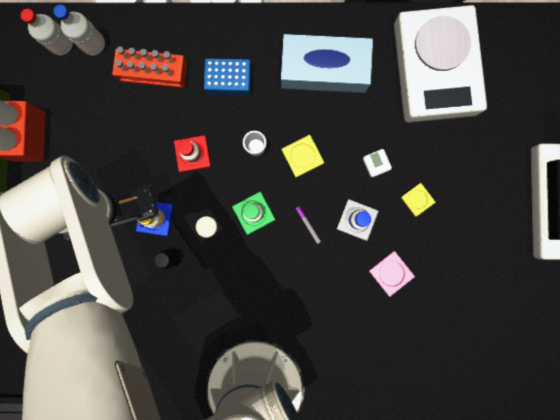

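Blue is in the grey dock at top-view (360,219). The yellow cap is at wrist (280,203), with the black bottle well behind it at (290,290). Grip yellow and carry it to the larger yellow dock: 89 mm measured, against 69 mm for the decoy.

```bash
python3 -m creep '[{"dr":[0,0,0],"travel":[1,2,-40],"hand":1},{"dr":[0,0,0],"travel":[1,2,-80],"hand":1},{"dr":[0,0,0],"travel":[1,2,-110],"hand":1},{"dr":[0,0,0],"travel":[1,2,-130],"hand":1},{"dr":[0,0,0],"travel":[1,2,-140],"hand":1},{"dr":[0,0,0],"travel":[1,2,-140],"hand":1},{"dr":[0,0,0],"travel":[1,2,-140],"hand":-1},{"dr":[0,0,0],"travel":[1,2,-140],"hand":-1},{"dr":[0,0,0],"travel":[1,2,-140],"hand":-1},{"dr":[0,0,0],"travel":[1,2,-140],"hand":-1},{"dr":[0,0,0],"travel":[1,2,-140],"hand":-1},{"dr":[0,0,0],"travel":[1,2,-140],"hand":-1},{"dr":[0,0,0],"travel":[1,2,-140],"hand":-1},{"dr":[0,0,0],"travel":[1,2,-140],"hand":-1}]' 20
python3 -m creep '[{"dr":[0,0,0],"travel":[0,0,20],"hand":-1},{"dr":[0,0,0],"travel":[0,0,50],"hand":-1},{"dr":[0,0,0],"travel":[0,0,90],"hand":-1},{"dr":[0,0,0],"travel":[0,0,125],"hand":-1},{"dr":[0,0,0],"travel":[8,-20,130],"hand":-1},{"dr":[0,0,0],"travel":[23,-55,130],"hand":-1},{"dr":[0,0,0],"travel":[40,-95,130],"hand":-1},{"dr":[0,0,0],"travel":[57,-135,130],"hand":-1},{"dr":[0,0,0],"travel":[74,-175,130],"hand":-1},{"dr":[0,0,0],"travel":[91,-215,130],"hand":-1},{"dr":[0,0,0],"travel":[108,-255,130],"hand":-1},{"dr":[0,0,0],"travel":[125,-295,130],"hand":-1},{"dr":[0,0,0],"travel":[142,-335,130],"hand":-1},{"dr":[0,0,0],"travel":[157,-370,130],"hand":-1},{"dr":[0,0,0],"travel":[165,-388,130],"hand":-1},{"dr":[0,0,0],"travel":[168,-395,130],"hand":-1},{"dr":[0,0,0],"travel":[168,-395,130],"hand":-1},{"dr":[0,0,0],"travel":[168,-395,130],"hand":-1}]'
python3 - <<'E'
from h import *
s=telemetry.sense(); p,d=viewer.read_camera("wrist"); cv2.imwrite("pics/w10.png",p)
print(s['tcp_pos'].round(4))
E
```

```text
time: 27.4
tcp_pos: [0.449, 0.275, 0.0766]
eef_rot: [-0.1, -0.7, -0.1, 0.7]
ft_force: [0.5, -0.2, 0.4]
finger_gap: 0.0375
time: 29.2
tcp_pos: [0.6164, -0.1187, 0.2064]
eef_rot: [-0.1, -0.7, -0.1, 0.7]
ft_force: [0.5, 0.4, -2.2]
finger_gap: 0.0376
[ 0.6164 -0.1187  0.2064]
```

View pics/w10.png

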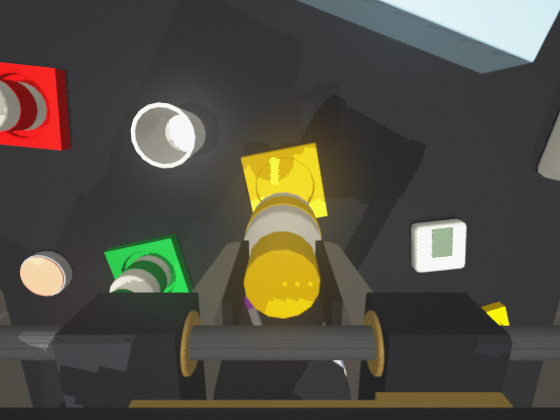

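The yellow dock (tops at wrist (242,158), (316,144) and (327,216)) lies slightly right of the bottle, consistent with the -3 mm y offset. Correct that, lower and release.

```bash
python3 -m creep '[{"dr":[0,0,0],"travel":[1,-3,-35],"hand":-1},{"dr":[0,0,0],"travel":[1,-3,-70],"hand":-1},{"dr":[0,0,0],"travel":[1,-3,-100],"hand":-1},{"dr":[0,0,0],"travel":[1,-3,-115],"hand":-1},{"dr":[0,0,0],"travel":[1,-3,-123],"hand":-1},{"dr":[0,0,0],"travel":[1,-3,-127],"hand":-1},{"dr":[0,0,0],"travel":[1,-3,-129],"hand":-1},{"dr":[0,0,0],"travel":[1,-3,-129],"hand":-1},{"dr":[0,0,0],"travel":[1,-3,-129],"hand":0.3},{"dr":[0,0,0],"travel":[1,-3,-129],"hand":0.7},{"dr":[0,0,0],"travel":[1,-3,-129],"hand":1},{"dr":[0,0,0],"travel":[1,-3,-129],"hand":1},{"dr":[0,0,0],"travel":[1,-3,-129],"hand":1},{"dr":[0,0,0],"travel":[1,-3,-100],"hand":1},{"dr":[0,0,0],"travel":[1,-3,-60],"hand":1},{"dr":[0,0,0],"travel":[1,-3,-20],"hand":1},{"dr":[0,0,0],"travel":[1,-3,10],"hand":1},{"dr":[0,0,0],"travel":[1,-3,10],"hand":1}]'
python3 -m creep '[{"dr":[0,0,0],"travel":[-170,-146,0],"hand":1},{"dr":[0,0,0],"travel":[-170,-146,0],"hand":1},{"dr":[0,0,0],"travel":[-170,-146,0],"hand":1},{"dr":[0,0,0],"travel":[-170,-146,0],"hand":1},{"dr":[0,0,0],"travel":[-170,-146,0],"hand":1},{"dr":[0,0,0],"travel":[-170,-146,0],"hand":1},{"dr":[0,0,0],"travel":[-170,-146,0],"hand":1},{"dr":[0,0,0],"travel":[-170,-146,0],"hand":1},{"dr":[0,0,0],"travel":[-170,-146,0],"hand":1}]'
python3 - <<'E'
from h import *
s=telemetry.sense(); ci=viewer.camera_info("wrist"); p,d=viewer.read_camera("wrist"); cv2.imwrite("pics/w11.png",p)
print(s['tcp_pos'].round(4))
for i,b,ce,l in blobs(mask(p,'blue'),300):
    print(b.tolist(),ce.round(1),cast(ce,0.106,ci)[0].round(4))
p,d=viewer.read_camera("scene"); cv2.imwrite("pics/s11.png",p)
E
```

```text
time: 31.05
tcp_pos: [0.6206, -0.1235, 0.2216]
eef_rot: [0.101, 0.703, 0.099, -0.697]
ft_force: [-0.1, -0.2, 1.0]
finger_gap: 0.0918
time: 31.95
tcp_pos: [0.4489, -0.2683, 0.2163]
eef_rot: [-0.1, -0.7, -0.101, 0.7]
ft_force: [-0.4, 0.2, 0.3]
finger_gap: 0.0916
[ 0.4489 -0.2683  0.2163]
[263, 184, 40, 44, 1408] [282.2 205.9] [ 0.4488 -0.2682  0.106 ]
```

View pics/s11.png

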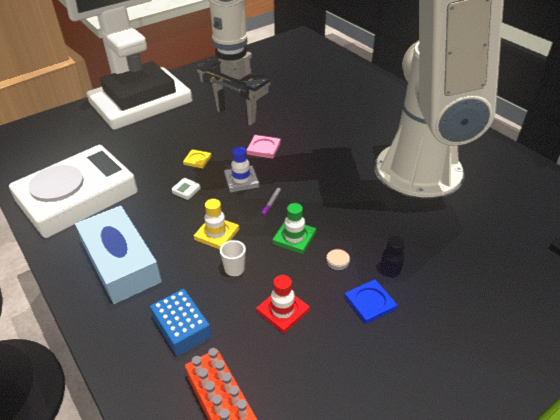

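Yellow is seated at scene (214,225) in the large yellow dock. The last carry is blue, from the grey dock to the blue dock, lifted high because the line passes over the green bottle.

```bash
python3 -m creep '[{"dr":[0,0,0],"travel":[0,0,-40],"hand":1},{"dr":[0,0,0],"travel":[0,0,-80],"hand":1},{"dr":[0,0,0],"travel":[0,0,-110],"hand":1},{"dr":[0,0,0],"travel":[0,0,-130],"hand":1},{"dr":[0,0,0],"travel":[0,0,-140],"hand":1},{"dr":[0,0,0],"travel":[0,0,-140],"hand":1},{"dr":[0,0,0],"travel":[0,0,-140],"hand":-1},{"dr":[0,0,0],"travel":[0,0,-140],"hand":-1},{"dr":[0,0,0],"travel":[0,0,-140],"hand":-1},{"dr":[0,0,0],"travel":[0,0,-140],"hand":-1},{"dr":[0,0,0],"travel":[0,0,-140],"hand":-1},{"dr":[0,0,0],"travel":[0,0,-140],"hand":-1},{"dr":[0,0,0],"travel":[0,0,-140],"hand":-1},{"dr":[0,0,0],"travel":[0,0,-140],"hand":-1},{"dr":[0,0,0],"travel":[0,0,-120],"hand":-1},{"dr":[0,0,0],"travel":[0,0,-85],"hand":-1},{"dr":[0,0,0],"travel":[0,0,-45],"hand":-1},{"dr":[0,0,0],"travel":[0,0,-10],"hand":-1},{"dr":[0,0,0],"travel":[0,0,0],"hand":-1}]' 20
python3 -m creep '[{"dr":[0,0,0],"travel":[0,20,0],"hand":-1},{"dr":[0,0,0],"travel":[0,55,0],"hand":-1},{"dr":[0,0,0],"travel":[0,95,0],"hand":-1},{"dr":[0,0,0],"travel":[0,135,0],"hand":-1},{"dr":[0,0,0],"travel":[0,175,0],"hand":-1},{"dr":[0,0,0],"travel":[0,215,0],"hand":-1},{"dr":[0,0,0],"travel":[0,255,0],"hand":-1},{"dr":[0,0,0],"travel":[0,295,0],"hand":-1},{"dr":[0,0,0],"travel":[0,335,0],"hand":-1},{"dr":[0,0,0],"travel":[0,375,0],"hand":-1},{"dr":[0,0,0],"travel":[0,415,0],"hand":-1},{"dr":[0,0,0],"travel":[0,455,0],"hand":-1},{"dr":[0,0,0],"travel":[0,495,0],"hand":-1},{"dr":[0,0,0],"travel":[0,525,0],"hand":-1},{"dr":[0,0,0],"travel":[0,538,0],"hand":-1},{"dr":[0,0,0],"travel":[0,542,0],"hand":-1},{"dr":[0,0,0],"travel":[0,542,0],"hand":-1},{"dr":[0,0,0],"travel":[0,542,0],"hand":-1}]'
python3 - <<'E'
from h import *
s=telemetry.sense(); p,d=viewer.read_camera("wrist"); cv2.imwrite("pics/w12.png",p)
print(s['tcp_pos'].round(4))
E
```

```text
time: 33.95
tcp_pos: [0.4496, -0.2699, 0.2201]
eef_rot: [0.101, 0.701, 0.099, -0.699]
ft_force: [0.4, -0.7, -1.8]
finger_gap: 0.0375
time: 35.75
tcp_pos: [0.4478, 0.2717, 0.2162]
eef_rot: [-0.1, -0.7, -0.099, 0.7]
ft_force: [0.2, -0.3, -1.3]
finger_gap: 0.0376
[0.4478 0.2717 0.2162]
```

View pics/w12.png

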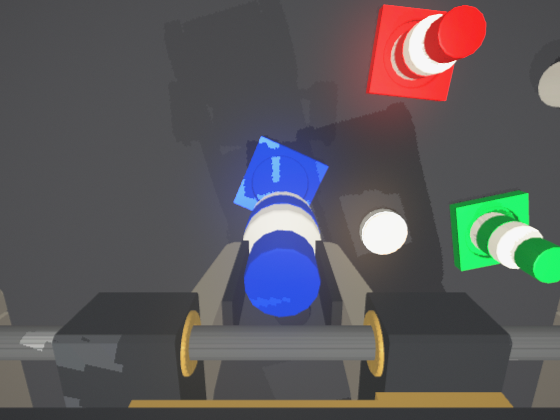

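The blue dock is under the held bottle, with corners at wrist (262,137), (328,164) and (235,203), as expected. Lower with a +1,+2 correction, release, and back off.

```bash
python3 - <<'E'
from h import *
ci=viewer.camera_info("wrist")
w=cast([[327.5,164],[262,137],[235,203]],0.016,ci)[:,:2]*1000
print((w[0]+w[2])/2, np.hypot(*(w[1]-w[0])),np.hypot(*(w[1]-w[2])))
E
python3 -m creep '[{"dr":[0,0,0],"travel":[1,2,-35],"hand":-1},{"dr":[0,0,0],"travel":[1,2,-70],"hand":-1},{"dr":[0,0,0],"travel":[1,2,-105],"hand":-1},{"dr":[0,0,0],"travel":[1,2,-124],"hand":-1},{"dr":[0,0,0],"travel":[1,2,-132],"hand":-1},{"dr":[0,0,0],"travel":[1,2,-137],"hand":-1},{"dr":[0,0,0],"travel":[1,2,-139],"hand":-1},{"dr":[0,0,0],"travel":[1,2,-139],"hand":-1},{"dr":[0,0,0],"travel":[1,2,-139],"hand":0.3},{"dr":[0,0,0],"travel":[1,2,-139],"hand":0.7},{"dr":[0,0,0],"travel":[1,2,-139],"hand":1},{"dr":[0,0,0],"travel":[1,2,-139],"hand":1},{"dr":[0,0,0],"travel":[1,2,-139],"hand":1},{"dr":[0,0,0],"travel":[1,2,-110],"hand":1},{"dr":[0,0,0],"travel":[1,2,-70],"hand":1},{"dr":[0,0,0],"travel":[1,2,-30],"hand":1},{"dr":[0,0,0],"travel":[1,2,0],"hand":1},{"dr":[0,0,0],"travel":[1,2,20],"hand":1},{"dr":[0,0,0],"travel":[1,2,20],"hand":1}]'
python3 -m creep '[{"dr":[0,0,0],"travel":[0,-500,0],"hand":1},{"dr":[0,0,0],"travel":[0,-500,0],"hand":1},{"dr":[0,0,0],"travel":[0,-500,0],"hand":1},{"dr":[0,0,0],"travel":[0,-500,0],"hand":1},{"dr":[0,0,0],"travel":[0,-500,0],"hand":1},{"dr":[0,0,0],"travel":[0,-500,0],"hand":1},{"dr":[0,0,0],"travel":[0,-500,0],"hand":1},{"dr":[0,0,0],"travel":[0,-500,0],"hand":1},{"dr":[0,0,0],"travel":[0,-500,0],"hand":1},{"dr":[0,0,0],"travel":[0,-500,0],"hand":1},{"dr":[0,0,0],"travel":[0,-500,0],"hand":1},{"dr":[0,0,0],"travel":[0,-500,0],"hand":1}]'
python3 -m creep '[{"dr":[0,0,0],"travel":[-200,-320,0],"hand":1},{"dr":[0,0,0],"travel":[-200,-320,0],"hand":1},{"dr":[0,0,0],"travel":[-200,-320,0],"hand":1},{"dr":[0,0,0],"travel":[-200,-320,0],"hand":1},{"dr":[0,0,0],"travel":[-200,-320,0],"hand":1},{"dr":[0,0,0],"travel":[-200,-320,0],"hand":1},{"dr":[0,0,0],"travel":[-200,-320,0],"hand":1},{"dr":[0,0,0],"travel":[-200,-320,0],"hand":1},{"dr":[0,0,0],"travel":[-200,-320,0],"hand":1},{"dr":[0,0,0],"travel":[-200,-320,0],"hand":1}]'
python3 - <<'E'
from h import *
p,d=viewer.read_camera("scene"); cv2.imwrite("pics/s13.png",p)
p,d=viewer.read_camera("top"); cv2.imwrite("pics/t13.png",p); ci=viewer.camera_info("top")
ys,xs=np.mgrid[0:420,0:560]
K=np.linalg.inv(ci["mtx"]); r=np.stack([xs,ys,np.ones_like(xs)],-1)@K.T*d[...,None]
W=(r-ci["t"])@ci["R"]
D={'red':(622,176),'blue':(448.4,273.9),'yellow':(616.8,-121.4),'green':(463.5,8.5)}
for n,c0 in D.items():
    q=(d>0.3)&(np.hypot(W[...,0]*1000-c0[0],W[...,1]*1000-c0[1])<35)&(W[...,2]>0.097)&(W[...,2]<.13)
    P=W[q]; (c,rad)=cv2.minEnclosingCircle((P[:,:2]*1000).astype(np.float32)); print(n,np.round(c,1),round(rad,1),'off',np.round(np.subtract(c,c0),1),'z',np.median(P[:,2]).round(4),q.sum())
q=(d>.3)&(np.hypot(xs-255,ys-142)<17)&(W[...,2]>.06);P=W[q];print(cv2.minEnclosingCircle((P[:,:2]*1000).astype(np.float32)))
E
```

```text
[449.45356618 274.09717288] 80.49978412404678 83.39898404444553
time: 37.7
tcp_pos: [0.4505, 0.2759, 0.2395]
eef_rot: [0.099, 0.702, 0.101, -0.698]
ft_force: [0.0, 0.5, -0.7]
finger_gap: 0.0918
time: 38.9
tcp_pos: [0.448, -0.2256, 0.2351]
eef_rot: [-0.098, -0.699, -0.1, 0.701]
ft_force: [-0.4, 1.1, -0.2]
finger_gap: 0.0919
time: 39.9
tcp_pos: [0.2497, -0.5435, 0.2356]
eef_rot: [0.099, 0.7, 0.101, -0.7]
ft_force: [0.2, 0.6, 0.1]
finger_gap: 0.0922
red [622.6 176.4] 19.0 off [0.6 0.4] z 0.1065 189
blue [448.1 275.7] 19.4 off [-0.3  1.8] z 0.1067 192
yellow [ 617.1 -122.6] 19.5 off [ 0.3 -1.2] z 0.1067 187
green [463.6   9.2] 18.9 off [0.1 0.7] z 0.1068 183
((643.2711181640625, 5.993590831756592), 29.76192283630371)
```

View pics/s13.png

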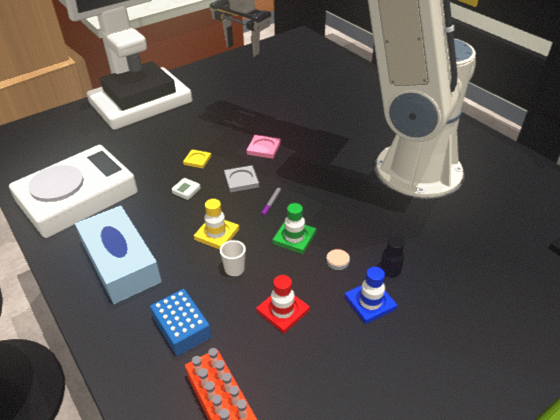

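View pics/t13.png

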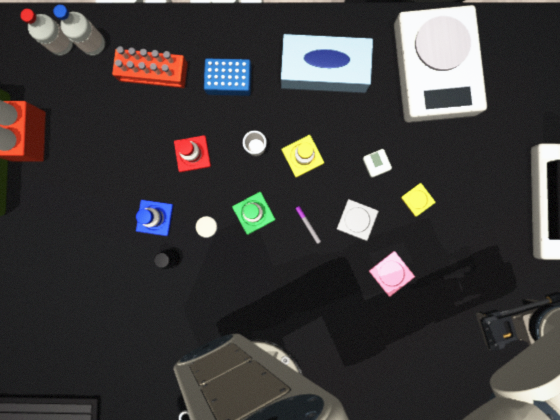

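All four bottles stand in their own docks within 2 mm of centre, cap tops at about 0.1066 (0.106 expected). The grey dock is empty, the beaker has not moved and the arm is clear.

```bash
python3 -c "
from bench import job
print(job.sign_off())"
```

```text
the job is handed in; nothing more can be done
None
```

I handed the job in at about 40 s of the 141 s allowed. All four bottles stand in the docks of their cap colours, the grey spare dock is empty, and the arm is clear of everything. I made two swaps through the grey dock: red and green first, then blue and yellow.

- **Seating:** in the last top view every bottle axis was within 2 mm of its dock centre. The cap tops were at about 106.7 mm, against 106 mm expected when fully down.
- **Beaker:** it measured within about 0.4 mm of its starting place, which is inside the measuring noise.
- **Look-alikes:** I used the larger yellow dock, which measured 89 mm against 69 mm for the decoy. The small yellow dock, the pink dock and the black bottle were left alone.
- **Disagreements:** the first top-view depth fit failed on pixels with no reading, and I redid it. One wrist-view rectangle of the red dock was biased by the bottle's band, so I used the dock corners instead. The top-view rectangles read 88–91 mm for the 84 mm docks. In the wrist view one edge of the blue dock read 80.5 mm. The dock centres from both views still agreed within about 2 mm.

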